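# Hold the blue reference filter in the photometer

### The arm

A 6-joint arm with a two-finger parallel gripper is mounted at the origin on the work surface. World frame = base frame: x ahead of the robot, y to its left, z up, the work surface at z = 0. Lengths are in m, angles in rad, forces in N, time in s.
With the tool pointing down it reaches from about 0.35 to 0.975 m from the base axis. Payload 4.9 kg.
Tool frame: the origin (TCP) lies midway between the tips of the shut fingers; the grasp point (between the pads) lies 19 mm behind it; z points along the fingers, y is the direction in which the jaws open and shut (so a half turn about z gives the same grasp; the last joint's range is limited). The gripper opens to 85 mm and grips with 20 to 120 N. Pads are 22 mm wide; open, the fingers measure 114 mm over their backs; the gripper's body (76 mm by 85 mm) begins 54 mm behind the grasp point. The pads swing forward as they close: fully open they stand 13 mm farther back than shut.
Start: joints at [-1.454, 0.053, 1.613, -0, 1.476, -0.119], TCP at [0.146, -0.608, 0.231] pointing down, gripper open.
Joint ranges: [-3.01, 3.01], [-1.01, 2.22], [0.06, 2.58], [-1.02, 4.17], [0.09, 2.62], [-3.14, 3.14]. Speed limits (rad/s): [2.57, 2.57, 3.14, 3.14, 3.14, 3.14].

### API

Orientations are given as a unit quaternion [w, x, y, z].
In Python, from plant import state, grab_frame, camera_info, job_done, cut_out gives the robot as it stands.
- The arm moves only by the tool step_arm, never from a script. Its argument "moves" is a list of rows, each a list of 7 numbers: the shift along the tool's x, y, z in m, then the turn, a rotation vector about the tool's x, y, z in rad, then the finger opening in m, from 0 to 0.0854. A call has 1 to 8 rows; each row shifts and turns the commanded pose from where the row before left it, along the tool's axes as they then stand; what a row does not reach is not made up. A row lasts 1/10 s, in which the tool goes at most 50 mm and 8.59 degrees, less where a joint would pass 70% of its speed; a pose out of reach is approached as far as the arm can. A call is refused whole if a number of a shift passes 0.05 or a number of a turn 0.15, either way. A call with a gripper value outside its range is refused whole. The fingers move at their own pace and stop on an object; the grip force is fixed at half the most. Time passes only in rows, so rows that do not move let the fingers close. It gives the time, the measured TCP pose, the force and the opening at its end, in the units of the state.
- state(): the state, without advancing time (a new reading comes with each control period).
- grab_frame(name): name is "side" or "top" or "wrist"; returns (picture, depth): 384x512x3 uint8, red, green, blue; 384x512 float32, m along the optical axis (not along the pixel's ray), 0 where there is no reading.
- camera_info(name): a dict with "intrinsics" (3x3 intrinsics, pixels), "world_from_camera" (4x4, takes a point from camera to world coordinates). Camera axes: x right, y down, z forward; pixel columns grow to the right and rows downward; lengths in m; the calibration is good to about 2 mm. A picture is of the moment at which its call begins: read the wrist's pose just before it. camera_info takes no time and is no camera call; for the wrist camera it gives the pose at the moment of the call.
- job_done(): hands the job in, once; it reports no verdict.
Trained networks look in the newest picture that a camera, given by its name, has taken for a name from the list of things; names that differ only in an ending like _2 or _b are one class to them, and where a whole thing is asked for, a point or a joint stands for the part that bears it (a point fixed in the world has none). Each returns a list of dicts, best first, with "conf" (0 to 1); they miss things now and then, are a little off and sometimes report something else, mostly with a low value. They report only what shows in the picture. A call takes as long as a camera call. They do not tell look-alikes from the thing itself.
- cut_out(camera, query): "mask" (384x512 bool, what is visible of it) and "point" ([column, row] in pixels, amid what is visible of it).
The state is a dict: "time": time; "joint_pos": joint angles; "joint_vel": joint speeds; "joint_efforts": joint torques, N m; "tool_pos": TCP position; "tool_rot": TCP orientation; "contact_force": force on the tool from outside, world axes, zero at the start; "ft_torque": the same for the moment, N m; "gripper_width": opening from 0.0 (shut) to 1.0 (fully open).
Only numpy, scipy, OpenCV 4.12 (cv2) and the standard library are available. Lean on these libraries where they do the work, as an engineer would, in place of code of your own. Each camera call takes 0.05 s, during which the arm holds its last target.

### The job

Take the blue-tabbed reference filter out of the rack by its tab, pass it foot first through the narrow slot in the photometer's lid and press it down on the sprung carrier inside until the red pointer stands within the green band, never down to the hard stop. Finish while still gripping the filter by its tab and holding it steady there: do not let go, as the spring would lift it out of the band. Leave the other two filters, the bottle and the jar where they stand.

Things in the scene. Friction and masses are not known exactly. Their poses are not given: they have to be found in the camera images.
- blue_filter_grip (a point): Centre of the blue plastic grip tab of the loose filter, 85 mm above its foot. Tab 12 mm thick (x), 30 wide (y), 30 high; below it an upright aluminium plate 6 mm thick (x), 40 wide (y), 70 high, with a blue glass disc. z up along the filter. About 0.12 kg (+-30 %). Stands in one of the rack's places. Grip it from above across the 12 mm. A half turn about z fits the slot too.
- blue_filter_foot (a point): Centre of the underside of the blue filter, 85 mm below blue_filter_grip, same axes; the lowest 3 mm of the foot are 1 mm slimmer on every side.
- slot (a point): Centre of the slot mouth in the grey lid's upper face, 120 mm above the bench; z up. Slot 8 mm (x) by 42 (y), 2 mm more than the plate each way; rim bevelled 3 mm at 45 degrees inside a dark painted frame. Lid 12 mm thick, hollow below. The photometer is a fixed white box, 200 mm (x) by 240 (y), slot in its middle; place and turn vary, left or right.
- carrier (a joint): How far the sprung carrier under the slot is pressed down, m: 0 at rest (flat top 30 mm below the lid's upper face), hard stop 0.030. Needs 1.3 N to start, 4 N at 0.018; springs back if let go. Pointer disc's centre is in the green band from 0.014 to 0.022; at mid-band, 0.018, the filter's foot is 48 mm below the lid's upper face and its tab's underside 22 mm above.
- pointer (a point): Centre of the red disc (18 mm across, 4 mm thick) on a thin steel stem that rises through the lid; it is fixed to the carrier and sinks with it. It stands 45 mm above the lid at rest, at +75 mm x and +95 mm y from the slot, in the slot's axes.
- green_band (a point): Middle of the 8 mm high green band on the fixed white scale board (34 mm wide, 60 mm high above the lid, on the -x side of the pointer's stem), 27 mm above the lid. The point is on the stem's axis: the pointer is mid-band when its centre is here.
- rack_top (a point): Centre of the upper face of the fixed grey rack, 60 mm above the bench. Rack 70 mm (x) by 235 (y), three slots 9 x 43 mm in a row along y, 75 mm apart, the middle one here, 35 mm deep; a standing filter's tab centre is 50 mm above this face. Place and turn vary, left or right; which filter stands where varies.
- amber_filter_grip (a point): Grip tab centre of the amber filter, a bystander of the same shape and size as the blue one, standing in another place of the rack; orange tab and amber glass. Same axes as blue_filter_grip. Leave it in place.
- grey_filter_grip (a point): Grip tab centre of the grey filter, a bystander of the same shape and size as the blue one, standing in another place of the rack; grey tab and grey glass. Same axes as blue_filter_grip. Leave it in place.
- reagent_bottle_mid (a point): Middle of a small amber bottle, 48 mm across and 85 mm high, a bystander standing on the bench near the work, on the robot's side or beyond.
- vial_jar_mid (a point): Middle of a small clear jar with a blue cap, 52 mm across and 70 mm high, a bystander standing on the bench near the work, on the robot's side or beyond.
Not all that is in view belongs to the job. What is shaped like the part that bears blue_filter_grip but pink is not meant.

How it is judged:
On the way, in this order (a step that is already met when the one before it is completed fails the run):
1. the blue filter is lifted clear of the rack in the gripper (height (world z) of blue_filter_foot above 0.065 m and contact force between the fingers and blue_filter above 1 N), for 0.1 s.
2. its foot has passed through the slot in the lid (z of blue_filter_foot in the frame of slot below -0.016 m and x of blue_filter_foot in the frame of slot between -0.006 and 0.006 m and y of blue_filter_foot in the frame of slot between -0.006 and 0.006 m), for 0.1 s.
At the end, for the whole second after the job is handed in: Blue filter upright (0.12 rad) in the slot, foot over 40 mm below the lid's top, carrier pressed 0.0135-0.0225 m (pointer in green band), still, gripped by its tab (grasp point within 28 mm of tab centre); other filters, bottle and jar within 15 mm of their places (z of blue_filter_foot in the frame of slot below -0.04 m and x of blue_filter_foot in the frame of slot between -0.006 and 0.006 m and y of blue_filter_foot in the frame of slot between -0.006 and 0.006 m and value of joint carrier between 0.0135 and 0.0225 m and angle between the z axis of blue_filter_foot and the z axis of slot, either way round below 0.12 rad and contact force between the fingers and blue_filter above 1 N and distance between the grasp point and blue_filter_grip below 0.028 m and linear speed of blue_filter below 0.02 m/s and distance of each of amber_filter_grip, grey_filter_grip, reagent_bottle_mid, vial_jar_mid from where it was at the start of the episode below 0.015 m); the arm keeps its last pose, push and grip.
It fails at once if the carrier was driven down to its hard stop (value of joint carrier above 0.0285 m).
It fails at once if the amber filter was disturbed (distance of amber_filter_grip from where it was at the start of the episode above 0.025 m).
It fails at once if the grey filter was disturbed (distance of grey_filter_grip from where it was at the start of the episode above 0.025 m).
It fails at once if the reagent bottle was disturbed (distance of reagent_bottle_mid from where it was at the start of the episode above 0.025 m).
It fails at once if the jar was disturbed (distance of vial_jar_mid from where it was at the start of the episode above 0.025 m).
It also fails if it takes over 51 s, if anything falls off the work surface, if the arm or the gripper's body presses on something with over 40 N, if the wrist force passes 120 N, or if a joint passes its speed limit or range.

## Working session

There is one attempt and no reset: what is moved stays moved. The work goes in short steps, Python scripts to look and compute and a tool call to move; the robot and the scene stay as the last step left them, time stands still between calls to the robot, and variables do not carry over. Pictures are saved under pics/ and viewed, and the job is handed in when it is done.

Besides the shell and the picture viewer there is one more tool, called after "Request:" in YAML: its name, and indented under it one key for each argument. step_arm: Moves the arm, as the interface text tells. Its arguments: {"type":"object","properties":{"moves":{"type":"array"}},"required":["moves"]}

```bash
ls; mkdir -p pics
cat > h.py <<'E'
import numpy as np, cv2
from plant import *
def save(im,n): cv2.imwrite('pics/'+n,cv2.cvtColor(im,cv2.COLOR_RGB2BGR))
def pts(cam,d,ci=None):
    ci=ci or camera_info(cam); K=np.array(ci["intrinsics"]);T=np.array(ci["world_from_camera"])
    v,u=np.mgrid[:d.shape[0],:d.shape[1]]
    P=np.stack([(u-K[0,2])/K[0,0]*d,(v-K[1,2])/K[1,1]*d,d],-1)
    return P@T[:3,:3].T+T[:3,3]
E
python3 - <<'E'
from h import *
s=state();print(s)
for c in("top","side"):
    im,d=grab_frame(c);save(im,c+'0.png');np.save(c+'0.npy',d);np.save(c+'0im.npy',im)
    ci=camera_info(c);print(c,ci)
    for q in("blue_filter_grip","slot","pointer","rack_top","amber_filter_grip","grey_filter_grip","reagent_bottle_mid","vial_jar_mid"):
        for r in cut_out(c,q)[:3]:
            m=r["mask"]; P=pts(c,d,ci)[m&(d>0)]
            print(q,round(r["conf"],2),r["point"],m.sum(),np.median(P,0).round(3) if len(P) else None, P.max(0).round(3) if len(P) else None)
E
```

```text
pics
{'time': 0.0, 'joint_pos': array([-1.45399271e+00,  5.34009643e-02,  1.61430906e+00, -5.15757810e-06,
        1.47598687e+00, -1.18975520e-01]), 'joint_vel': array([-0.00071603, -0.00069895, -0.00028371,  0.0007769 , -0.00010385,
        0.00078354]), 'joint_efforts': array([ 1.48485644e-03, -3.93678403e+01, -3.70177245e+01,  5.75408785e-05,
        6.95483352e-03, -6.61927366e-07]), 'tool_pos': array([ 0.14594075, -0.60707799,  0.23002668]), 'tool_rot': array([-1.05211910e-03,  9.93058491e-01,  1.17616866e-01, -1.42439837e-06]), 'contact_force': array([-0.50858056,  0.3615302 , -0.37946536]), 'ft_torque': array([ 0.00110035,  0.01224812, -0.02079434]), 'gripper_width': 0.996487786327558}
top {'intrinsics': array([[496.24770606,   0.        , 255.06616011],
       [  0.        , 496.24770606, 194.22299678],
       [  0.        ,   0.        ,   1.        ]]), 'world_from_camera': array([[-0.06925165, -0.97378727,  0.21666232,  0.36539279],
       [-0.99758565,  0.06873053, -0.00994882, -0.03027517],
       [-0.00520328, -0.2168282 , -0.97619591,  1.27444298],
       [ 0.        
[... 1670 characters left out ...]
 0.117] [0.724 0.53  0.179]
rack_top 0.7 [302.4, 279.0] 3984 [ 0.546 -0.231  0.058] [ 0.649 -0.056  0.117]
amber_filter_grip 0.9 [276.5, 237.0] 346 [ 0.562 -0.137  0.094] [ 0.599 -0.113  0.126]
grey_filter_grip 0.72 [334.3, 283.0] 422 [ 0.57  -0.285  0.094] [ 0.577 -0.264  0.126]
grey_filter_grip 0.64 [304.8, 259.0] 406 [ 0.566 -0.211  0.094] [ 0.654 -0.156  0.126]
reagent_bottle_mid 0.62 [284.9, 184.8] 434 [ 0.729 -0.008  0.048] [0.813 0.066 0.085]
vial_jar_mid 0.73 [192.9, 251.9] 675 [ 0.433 -0.012  0.055] [0.479 0.036 0.071]
vial_jar_mid 0.56 [335.6, 278.8] 437 [ 0.57  -0.285  0.094] [ 0.597 -0.253  0.126]
vial_jar_mid 0.48 [303.1, 280.3] 4019 [ 0.546 -0.232  0.058] [ 0.649 -0.056  0.122]
```

Run:
```python
from h import *
for c in("top","side"):
    im=np.load(c+'0im.npy'); save(cv2.resize(im,(768,576),interpolation=cv2.INTER_CUBIC),c+'0b.png')
```

```text
(no output)
```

View pics/top0b.png

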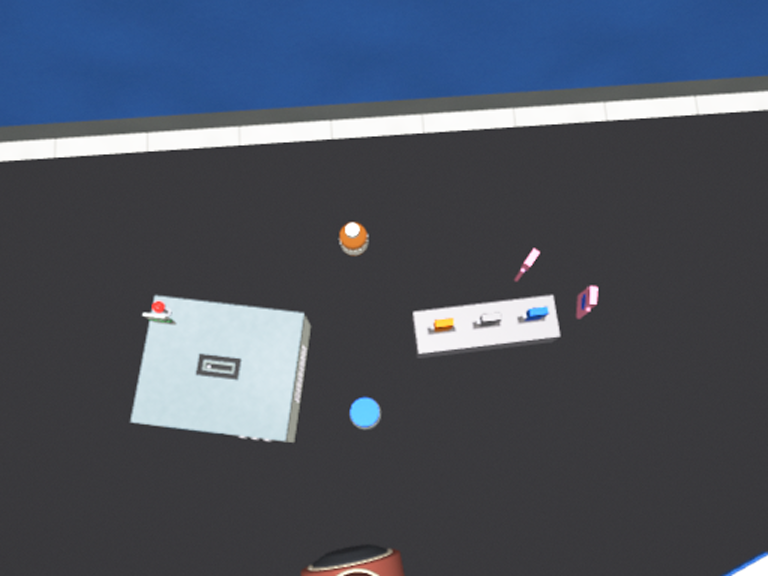

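View pics/side0b.png

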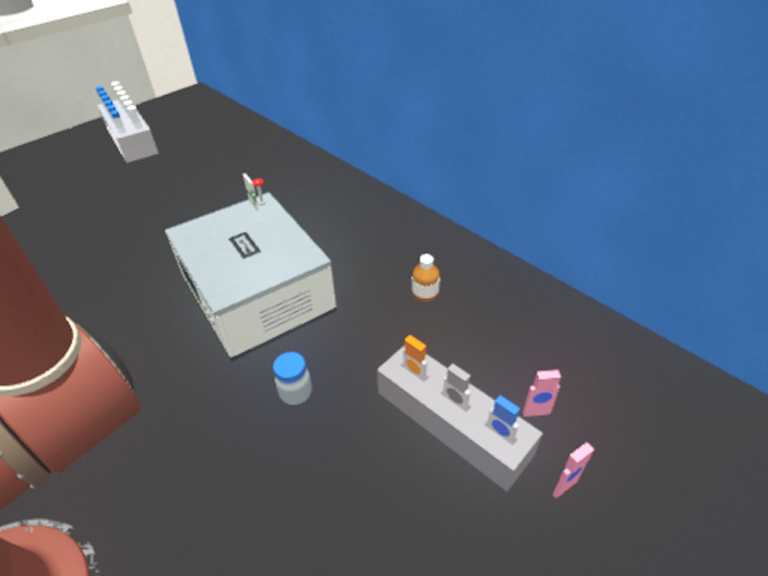

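Run:
```python
from h import *
for c in("top","side"):
    im=np.load(c+'0im.npy');d=np.load(c+'0.npy');P=pts(c,d)
    I=im.astype(int);r,g,b=I[...,0],I[...,1],I[...,2]
    box=(P[...,0]>.45)&(P[...,0]<.65)
    for n,m in dict(blue=(b>r+70),orange=(r>b+70)).items():
        m=m&box&(P[...,1]<-.08)&(P[...,1]>-.33)&(P[...,2]>.118)
        Q=P[m]; 
        if len(Q): print(c,n,len(Q),Q.mean(0).round(4),Q.min(0).round(3),Q.max(0).round(3),cv2.minAreaRect((Q[:,:2]*1000).astype(np.float32)))
    # rack top
    m=box&(P[...,1]<-.06)&(P[...,1]>-.36)&(abs(P[...,2]-.06)<.004)
    Q=P[m];print(c,'rack',len(Q),cv2.minAreaRect((Q[:,:2]*1000).astype(np.float32)),np.median(Q[:,2]))
    m=(P[...,0]>.3)&(P[...,0]<.75)&(P[...,1]>.02)&(P[...,1]<.45)&(abs(P[...,2]-.12)<.005)&(d>0)
    Q=P[m];print(c,'lid',len(Q),cv2.minAreaRect((Q[:,:2]*1000).astype(np.float32)),np.median(Q[:,2]))
    dk=(I.sum(-1)<260)&m
    n,l,st,ce=cv2.connectedComponentsWithStats(dk.astype(np.uint8))
    for i in range(1,n):
        if st[i,4]>30:
            Q=P[l==i];print(c,'dark',len(Q),Q.mean(0).round(4),cv2.minAreaRect((Q[:,:2]*1000).astype(np.float32)))
    m=(r>g+80)&(r>b+80)&(P[...,1]>.2)&(P[...,2]>.12)
    Q=P[m];print(c,'red',len(Q),Q.mean(0) if len(Q) else 0)
```

```text
top blue 68 [ 0.5711 -0.2831  0.1246] [ 0.565 -0.298  0.118] [ 0.578 -0.269  0.131] ((571.6566162109375, -283.3264465332031), (12.090054512023926, 29.03642463684082), 4.225342273712158)
top orange 65 [ 0.5635 -0.1336  0.1246] [ 0.557 -0.147  0.12 ] [ 0.57  -0.12   0.129] ((563.802734375, -133.46957397460938), (12.358890533447266, 27.43861961364746), 2.0140252113342285)
top rack 2043 ((567.6407470703125, -210.0615234375), (71.06936645507812, 235.5245361328125), 2.8830795288085938) 0.060101387923962024
top lid 8384 ((520.4317016601562, 221.00999450683594), (241.77976989746094, 200.31138610839844), 79.2017593383789) 0.12012802009835821
top red 48 [0.61149042 0.30016359 0.16776   ]
side blue 109 [ 0.572  -0.2842  0.1231] [ 0.566 -0.299  0.118] [ 0.58  -0.269  0.126] ((572.8294067382812, -283.5835876464844), (29.83292579650879, 13.37629222869873), 88.23588562011719)
side orange 85 [ 0.5642 -0.1354  0.1228] [ 0.558 -0.149  0.118] [ 0.571 -0.118  0.126] ((564.9977416992188, -133.80670166015625), (12.810883522033691, 30.33755111694336), 2.8229284286499023)
side rack 2433 ((589.6220703125, -207.5361328125), (112.9216079711914, 235.64695739746094), 2.9752907752990723) 0.05874193864331856
side lid 4804 ((521.4864501953125, 221.43421936035156), (245.1747283935547, 201.1578369140625), 79.34931945800781) 0.11827533956059627
side red 24 [0.61320856 0.30013351 0.16451835]
```

```bash
cat >> h.py <<'E'
from scipy.spatial.transform import Rotation as R
def plan(p,yaw,n,grip):
    """target TCP p, tool y-axis yaw deg, straight down."""
    s=state();q=s['tool_rot'];R0=R.from_quat([q[1],q[2],q[3],q[0]]);p0=np.array(s['tool_pos'])
    a=np.radians(yaw);y=np.array([np.cos(a),np.sin(a),0]);z=np.array([0,0,-1.]);x=np.cross(y,z)
    R1=R.from_matrix(np.stack([x,y,z],1))
    w=(R0.inv()*R1).as_rotvec()
    print('rotvec',w.round(4),'dp world',(np.array(p)-p0).round(4),'F',s['contact_force'].round(2),'t',s['time'],'w',s['gripper_width'])
    Rc,pc=R0,p0; rows=[]
    for i in range(n):
        d=Rc.inv().apply((np.array(p)-pc)/(n-i)).round(4)
        t=(Rc.inv()*R1).as_rotvec()/(n-i); t=t.round(3)
        rows.append([float(v) for v in d]+[float(v) for v in t]+[grip])
        pc=pc+Rc.apply(d); Rc=Rc*R.from_rotvec(t)
    for k in range(0,n,8): print(rows[k:k+8])
E
python3 -c "
from h import *
plan([.572,-.2835,.2],3,16,.05)"
```

```text
rotvec [-0.      0.     -1.3874] dp world [ 0.426   0.3242 -0.0313] F [-0.25  0.37 -0.21] t 0.9 w 0.9990008161447981
[[0.0306, -0.0135, 0.002, -0.0, 0.0, -0.087, 0.05], [0.0317, -0.0108, 0.002, -0.0, 0.0, -0.087, 0.05], [0.0325, -0.008, 0.0019, -0.0, 0.0, -0.087, 0.05], [0.0331, -0.0051, 0.002, -0.0, 0.0, -0.087, 0.05], [0.0334, -0.0022, 0.0019, -0.0, 0.0, -0.087, 0.05], [0.0334, 0.0007, 0.002, -0.0, -0.0, -0.087, 0.05], [0.0333, 0.0036, 0.0019, -0.0, -0.0, -0.087, 0.05], [0.0328, 0.0065, 0.002, -0.0, -0.0, -0.086, 0.05]]
[[0.0321, 0.0092, 0.0019, -0.0, -0.0, -0.087, 0.05], [0.0312, 0.012, 0.002, -0.0, -0.0, -0.086, 0.05], [0.0301, 0.0147, 0.0019, -0.0, -0.0, -0.087, 0.05], [0.0287, 0.0172, 0.002, -0.0, -0.0, -0.086, 0.05], [0.0271, 0.0196, 0.0019, -0.0, -0.0, -0.087, 0.05], [0.0253, 0.0219, 0.002, -0.0, -0.0, -0.086, 0.05], [0.0234, 0.024, 0.0019, -0.0, -0.0, -0.087, 0.05], [0.0211, 0.0259, 0.002, -0.0, -0.0, -0.086, 0.05]]
```

Request:
step_arm:
  moves:
    - [0.0306,-0.0135,0.002,0,0,-0.087,0.05]
    - [0.0317,-0.0108,0.002,0,0,-0.087,0.05]
    - [0.0325,-0.008,0.002,0,0,-0.087,0.05]
    - [0.0331,-0.005,0.002,0,0,-0.087,0.05]
    - [0.0334,-0.0022,0.002,0,0,-0.087,0.05]
    - [0.0334,0.0007,0.002,0,0,-0.087,0.05]
    - [0.0333,0.0036,0.002,0,0,-0.087,0.05]
    - [0.0328,0.0065,0.002,0,0,-0.087,0.05]

```text
time: 1.7
tool_pos: [0.3601, -0.4448, 0.2154]
tool_rot: [0.0, 0.893, 0.451, 0.0]
contact_force: [0.2, -0.8, 0.3]
gripper_width: 0.586
```

Request:
step_arm:
  moves:
    - [0.0321,0.0092,0.002,0,0,-0.087,0.05]
    - [0.0312,0.012,0.002,0,0,-0.086,0.05]
    - [0.0301,0.0147,0.002,0,0,-0.087,0.05]
    - [0.0287,0.0172,0.002,0,0,-0.086,0.05]
    - [0.0271,0.0196,0.002,0,0,-0.087,0.05]
    - [0.0253,0.0219,0.002,0,0,-0.086,0.05]
    - [0.0234,0.024,0.002,0,0,-0.087,0.05]
    - [0.0211,0.0259,0.002,0,0,-0.086,0.05]

```text
time: 2.5
tool_pos: [0.573, -0.2824, 0.1993]
tool_rot: [0.0, 0.687, 0.727, 0.0]
contact_force: [-0.0, -0.5, -0.2]
gripper_width: 0.584
```

Request:
step_arm:
  moves:
    - [0,0,0,0,0,0,0.05]
    - [0,0,0,0,0,0,0.05]
    - [0,0,0,0,0,0,0.05]

```text
time: 2.8
tool_pos: [0.5713, -0.284, 0.1993]
tool_rot: [-0.0, 0.689, 0.725, -0.0]
contact_force: [0.3, -0.7, 0.0]
gripper_width: 0.582
```

Run:
```python
from h import *
plan([.572,-.2835,.091],3,4,.05)
ci=camera_info("wrist");im,d=grab_frame("wrist");save(im,'w1.png');np.save('w1.npy',d)
P=pts("wrist",d,ci);I=im.astype(int);r,g,b=I[...,0],I[...,1],I[...,2]
m=(b>r+70)&(P[...,2]>.118)&(P[...,2]<.135)
Q=P[m];print(len(Q))
if len(Q): print(Q.mean(0),cv2.minAreaRect((Q[:,:2]*1000).astype(np.float32)),Q[:,2].max())
```

```text
rotvec [-0.0004  0.0002 -0.0006] dp world [ 0.0007  0.0005 -0.1083] F [ 0.3  -0.67  0.02] t 2.8 w 0.5818879573166877
[[0.0001, 0.0002, 0.0271, -0.0, 0.0, -0.0, 0.05], [0.0001, 0.0002, 0.0271, -0.0, 0.0, -0.0, 0.05], [0.0001, 0.0002, 0.0271, -0.0, 0.0, -0.0, 0.05], [0.0002, 0.0001, 0.027, -0.0, 0.0, -0.001, 0.05]]
751
[ 0.57271075 -0.28271442  0.12486385] ((572.98046875, -283.989990234375), (11.571208953857422, 30.48706817626953), 2.8522109985351562) 0.12744925280333125
```

View pics/w1.png

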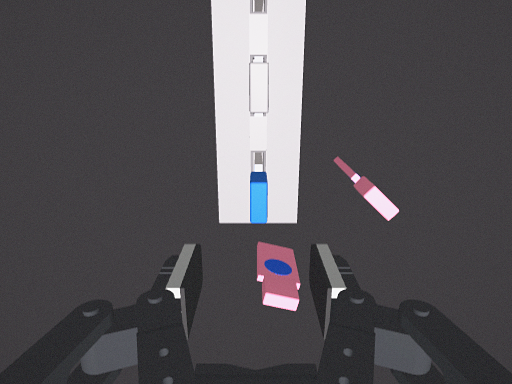

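The wrist view shows the blue tab at about (258,197), midway between the pads. The pink decoys are clear of the fingers. I measure the tab at (0.573, -0.284), yaw 2.9°, so I'm going down.

Request:
step_arm:
  moves:
    - [0.0002,0.0003,0.03,0,0,0,0.05]
    - [0.0001,0.0003,0.03,0,0,0,0.05]
    - [0,0.0003,0.027,0,0,0,0.05]
    - [0,0.0003,0.021,0,0,0,0.05]
    - [0,0,0,0,0,0,0.05]
    - [0,0,0,0,0,0,0.05]

```text
time: 3.45
tool_pos: [0.5726, -0.2838, 0.0917]
tool_rot: [-0.0, 0.689, 0.725, -0.0]
contact_force: [-0.2, -0.6, -0.4]
gripper_width: 0.581
```

Request:
step_arm:
  moves:
    - [0,0,0,0,0,0,0.03]
    - [0,0,0,0,0,0,0.02]
    - [0,0,0,0,0,0,0.01]
    - [0,0,0,0,0,0,0.0]
    - [0,0,0,0,0,0,0.0]
    - [0,0,0,0,0,0,0.0]
    - [0,0,0,0,0,0,0.0]

```text
time: 4.15
tool_pos: [0.5738, -0.2837, 0.0933]
tool_rot: [0.001, 0.688, 0.726, -0.0]
contact_force: [-1.3, -0.3, 6.2]
gripper_width: 0.13
```

Request:
step_arm:
  moves:
    - [0,0,-0.01,0,0,0,0]
    - [0,0,-0.015,0,0,0,0]
    - [0,0,-0.02,0,0,0,0]
    - [0,0,-0.025,0,0,0,0]
    - [0,0,-0.03,0,0,0,0]
    - [0,0,-0.03,0,0,0,0]
    - [0,0,-0.02,0,0,0,0]
    - [0,0,0,0,0,0,0]

```text
time: 4.95
tool_pos: [0.5749, -0.284, 0.247]
tool_rot: [0.004, 0.688, 0.726, 0.001]
contact_force: [0.2, -0.2, -0.3]
gripper_width: 0.133
```

Run:
```python
from h import *
ci=camera_info("wrist");im,d=grab_frame("wrist");save(im,'w2.png')
plan([.5205,.221,.25],-10.8,24,0)
```

```text
rotvec [0.004  0.002  0.2416] dp world [-0.0535  0.5044  0.006 ] F [-0.66 -0.59 -2.48] t 5.0 w 0.133004731956581
[[0.0211, -0.0011, -0.0003, 0.0, 0.0, 0.01, 0], [0.0211, -0.0013, -0.0003, 0.0, 0.0, 0.01, 0], [0.0211, -0.0015, -0.0003, 0.0, 0.0, 0.01, 0], [0.0211, -0.0017, -0.0003, 0.0, 0.0, 0.01, 0], [0.021, -0.002, -0.0003, 0.0, 0.0, 0.01, 0], [0.021, -0.0022, -0.0003, 0.0, 0.0, 0.01, 0], [0.021, -0.0024, -0.0003, 0.0, 0.0, 0.01, 0], [0.021, -0.0026, -0.0003, 0.0, 0.0, 0.01, 0]]
[[0.0209, -0.0028, -0.0003, 0.0, 0.0, 0.01, 0], [0.0209, -0.003, -0.0003, 0.0, 0.0, 0.01, 0], [0.0209, -0.0032, -0.0003, 0.0, 0.0, 0.01, 0], [0.0209, -0.0034, -0.0003, 0.0, 0.0, 0.01, 0], [0.0208, -0.0036, -0.0003, 0.0, 0.0, 0.01, 0], [0.0208, -0.0038, -0.0003, 0.0, 0.0, 0.01, 0], [0.0207, -0.004, -0.0003, 0.0, 0.0, 0.01, 0], [0.0207, -0.0043, -0.0003, 0.0, 0.0, 0.01, 0]]
[[0.0207, -0.0045, -0.0003, 0.001, 0.0, 0.01, 0], [0.0206, -0.0047, -0.0003, 0.0, 0.0, 0.01, 0], [0.0206, -0.0049, -0.0003, 0.001, 0.0, 0.01, 0], [0.0205, -0.0051, -0.0003, 0.0, 0.0, 0.01, 0], [0.0205, -0.0053, -0.0003, 0.001, 0.0, 0.01, 0], [0.0204, -0.0054, -0.0003, 0.0, 0.001, 0.011, 0], [0.0204, -0.0057, -0.0003, 0.001, 0.0, 0.01, 0], [0.0202, -0.0059, -0.0003, 0.0, 0.001, 0.011, 0]]
```

View pics/w2.png

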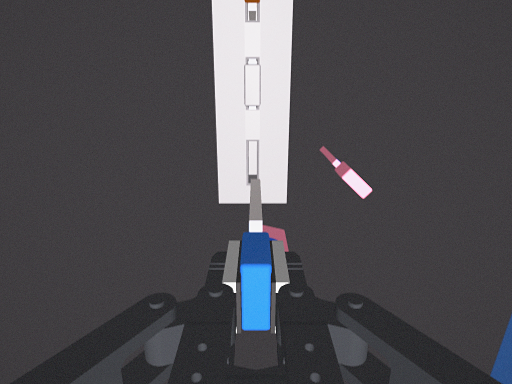

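The blue tab is held between the pads at about (256,280). Its place in the rack, near (253,160), is empty.

Request:
step_arm:
  moves:
    - [0.0211,-0.0011,-0.0003,0,0,0.01,0]
    - [0.0211,-0.0013,-0.0003,0,0,0.01,0]
    - [0.0211,-0.0015,-0.0003,0,0,0.01,0]
    - [0.0211,-0.0017,-0.0003,0,0,0.01,0]
    - [0.021,-0.002,-0.0003,0,0,0.01,0]
    - [0.021,-0.0022,-0.0003,0,0,0.01,0]
    - [0.021,-0.0024,-0.0003,0,0,0.01,0]
    - [0.021,-0.0026,-0.0003,0,0,0.01,0]

```text
time: 5.8
tool_pos: [0.554, -0.1136, 0.2413]
tool_rot: [-0.002, 0.717, 0.697, -0.001]
contact_force: [0.1, 0.6, -1.2]
gripper_width: 0.13
```

Request:
step_arm:
  moves:
    - [0.0209,-0.0028,-0.0003,0,0,0.01,0]
    - [0.0209,-0.003,-0.0003,0,0,0.01,0]
    - [0.0209,-0.0032,-0.0003,0,0,0.01,0]
    - [0.0209,-0.0034,-0.0003,0,0,0.01,0]
    - [0.0208,-0.0036,-0.0003,0,0,0.01,0]
    - [0.0208,-0.0038,-0.0003,0,0,0.01,0]
    - [0.0207,-0.004,-0.0003,0,0,0.01,0]
    - [0.0207,-0.0043,-0.0003,0,0,0.01,0]

```text
time: 6.6
tool_pos: [0.5362, 0.0541, 0.2437]
tool_rot: [-0.001, 0.744, 0.668, -0.001]
contact_force: [0.3, 0.0, -1.2]
gripper_width: 0.134
```

Run:
```python
from h import *
plan([.5205,.221,.25],-10.8,8,0)
ci=camera_info("wrist");im,d=grab_frame("wrist");save(im,'w3.png');np.savez('w3.npz',im=im,d=d,T=ci["world_from_camera"],K=ci["intrinsics"])
```

```text
rotvec [-0.0037  0.0003  0.0811] dp world [-0.0157  0.1669  0.0063] F [ 0.3   0.02 -1.24] t 6.6 w 0.1341083015613869
[[0.0205, -0.0042, -0.0008, -0.0, 0.0, 0.01, 0], [0.0205, -0.0044, -0.0008, -0.001, 0.0, 0.01, 0], [0.0204, -0.0046, -0.0008, -0.0, 0.0, 0.01, 0], [0.0204, -0.0048, -0.0008, -0.001, 0.0, 0.01, 0], [0.0204, -0.005, -0.0007, -0.0, 0.0, 0.01, 0], [0.0203, -0.0052, -0.0008, -0.001, 0.0, 0.01, 0], [0.0202, -0.0054, -0.0008, -0.0, 0.0, 0.011, 0], [0.0202, -0.0057, -0.0007, -0.001, 0.0, 0.01, 0]]
```

View pics/w3.png

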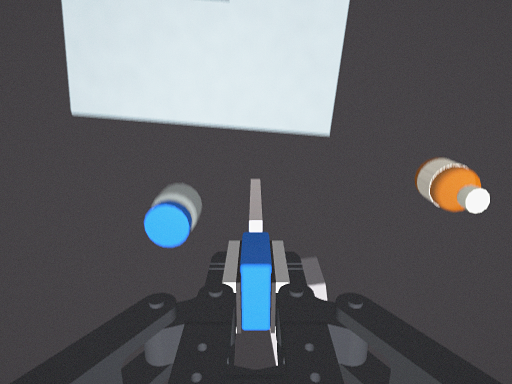

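The wrist view shows the photometer lid at the top, the jar at (168,222) and the bottle at (455,188). Both stand clear of the path.

Request:
step_arm:
  moves:
    - [0.0205,-0.0042,-0.0008,0,0,0.01,0]
    - [0.0205,-0.0044,-0.0008,-0.001,0,0.01,0]
    - [0.0204,-0.0046,-0.0008,0,0,0.01,0]
    - [0.0204,-0.0048,-0.0008,-0.001,0,0.01,0]
    - [0,0,0,0,0,0,0]
    - [0,0,0,0,0,0,0]

```text
time: 7.25
tool_pos: [0.5289, 0.1364, 0.2477]
tool_rot: [0.0, 0.757, 0.654, -0.001]
contact_force: [0.5, 0.0, -2.0]
gripper_width: 0.132
```

Run:
```python
from h import *
plan([.5205,.221,.25],-10.8,4,0)
ci=camera_info("wrist");im,d=grab_frame("wrist");save(im,'w4.png');np.savez('w4.npz',im=im,d=d,T=ci["world_from_camera"],K=ci["intrinsics"])
P=pts("wrist",d,ci);I=im.astype(int)
m=(np.hypot(P[...,0]-.52,P[...,1]-.221)<.05)&(d>0)
dk=m&(I.sum(-1)<300)&(P[...,2]>.114)&(P[...,2]<.126)
Q=P[dk];print(len(Q),Q.mean(0),cv2.minAreaRect((Q[:,:2]*1000).astype(np.float32)))
h=m&(P[...,2]<.112);Q=P[h];print(len(Q),Q.mean(0) if len(Q) else 0)
lid=(abs(P[...,2]-.12)<.004)&(P[...,1]>.05);print(np.median(P[lid][:,2]))
# filter plate
f=(d>0)&(d<.3)&(P[...,2]>.15);
```

```text
rotvec [-0.0003  0.0011  0.0424] dp world [-0.0084  0.0846  0.0023] F [ 0.51  0.05 -1.95] t 7.25 w 0.1322813996251148
[[0.0206, -0.0052, -0.0006, -0.0, 0.0, 0.011, 0], [0.0206, -0.0054, -0.0006, -0.0, 0.0, 0.01, 0], [0.0205, -0.0056, -0.0006, -0.0, 0.001, 0.011, 0], [0.0204, -0.0058, -0.0005, -0.0, 0.0, 0.01, 0]]
372 [0.51067125 0.20291945 0.12074412] ((520.7811889648438, 221.35360717773438), (64.24517059326172, 32.112762451171875), 79.6401138305664)
566 [0.51954935 0.2221828  0.0915708 ]
0.12018398906345529
```

View pics/w4.png

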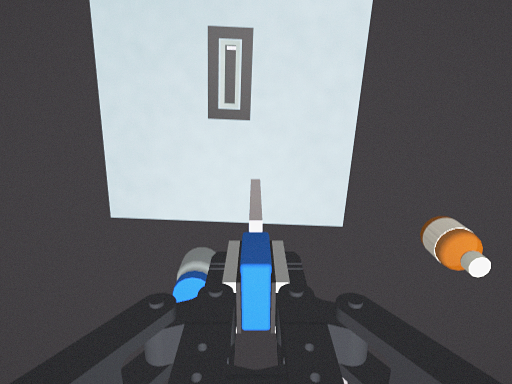

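```bash
cat > fit.py <<'E'
from h import *
def fit(npz):
    Z=np.load(npz);d=Z['d'];im=Z['im'];P=pts("wrist",d,dict(intrinsics=Z['K'],world_from_camera=Z['T']))
    s=state();q=s['tool_rot'];R0=R.from_quat([q[1],q[2],q[3],q[0]])
    L=R0.inv().apply(P.reshape(-1,3)-s['tool_pos']).reshape(P.shape)
    I=im.astype(int)
    for rr in range(176,335,6):
        cols=[c for c in range(225,290) if d[rr,c]>0 and abs(L[rr,c,1])<.02 and abs(L[rr,c,0])<.03 and L[rr,c,2]<.09]
        if cols: 
            Q=L[rr,cols]; print(rr,cols[0],cols[-1],len(cols),'x',np.median(Q[:,0]).round(4),'y',Q[:,1].min().round(4),Q[:,1].max().round(4),'mid',np.round((Q[:,1].min()+Q[:,1].max())/2,4),'z',np.median(Q[:,2]).round(4))
    b=(I[...,2]>I[...,0]+70)&(abs(L[...,1])<.03)&(abs(L[...,0])<.03)&(abs(L[...,2])<.06)
    Q=L[b];print('tab',len(Q),Q.min(0).round(4),Q.max(0).round(4),cv2.minAreaRect((Q[:,:2]*1000).astype(np.float32)))
    t=b&(L[...,2]<np.percentile(Q[:,2],20)+.002);Q=L[t];print('top',Q.mean(0).round(4),cv2.minAreaRect((Q[:,:2]*1000).astype(np.float32)))
if __name__=="__main__": 
    import sys;fit(sys.argv[1])
E
python3 fit.py w4.npz
```

```text
182 251 259 9 x 0.0199 y -0.0034 0.0016 mid -0.0009 z 0.0592
188 250 260 11 x 0.02 y -0.0038 0.002 mid -0.0009 z 0.0467
194 250 260 11 x 0.02 y -0.0037 0.0019 mid -0.0009 z 0.0359
200 250 260 11 x 0.0201 y -0.0034 0.0018 mid -0.0008 z 0.0257
206 250 261 12 x 0.0199 y -0.0033 0.0022 mid -0.0006 z 0.0172
212 250 261 12 x 0.0201 y -0.0032 0.0021 mid -0.0006 z 0.0087
218 249 261 13 x 0.0201 y -0.0035 0.002 mid -0.0008 z 0.0014
224 249 261 13 x 0.0185 y -0.0035 0.0019 mid -0.0008 z -0.0018
230 249 261 12 x 0.0157 y -0.0035 0.0019 mid -0.0008 z -0.0021
236 242 268 27 x 0.015 y -0.0066 0.005 mid -0.0008 z -0.0069
242 229 282 54 x 0.0141 y -0.0124 0.0114 mid -0.0005 z -0.0108
248 228 283 55 x 0.0116 y -0.0124 0.0114 mid -0.0005 z -0.0115
254 225 289 65 x 0.0115 y -0.014 0.0144 mid 0.0002 z -0.0166
260 225 289 65 x 0.0115 y -0.0135 0.0137 mid 0.0001 z -0.0215
266 225 289 65 x 0.0121 y -0.0124 0.0133 mid 0.0004 z -0.0271
272 225 289 65 x 0.0115 y -0.0121 0.0129 mid 0.0004 z -0.0305
278 225 289 65 x 0.0104 y -0.0117 0.0125 mid 0.0004 z -0.0329
284 225 289 65 x 0.01 y -0.0112 0.0112 mid -0.0 z -0.0362
290 225 289 65 x 0.0075 y -0.0109 0.0107 mid -0.0001 z -0.0362
296 225 289 65 x 0.0056 y -0.0106 0.0108 mid 0.0001 z -0.037
302 225 289 65 x 0.0026 y -0.0104 0.0102 mid -0.0001 z -0.0365
308 225 289 65 x 0.0001 y -0.0101 0.01 mid -0.0 z -0.0367
314 225 289 65 x -0.0023 y -0.0098 0.0099 mid 0.0 z -0.0369
320 225 289 65 x -0.0051 y -0.0097 0.0095 mid -0.0001 z -0.0369
326 225 289 65 x -0.0077 y -0.0088 0.0086 mid -0.0001 z -0.0369
332 225 289 35 x -0.0013 y -0.0088 0.0084 mid -0.0002 z -0.0476
tab 2881 [-0.0152 -0.0269 -0.0491] [ 0.0161  0.0055 -0.0013] ((0.6849651336669922, -10.919912338256836), (31.272167205810547, 32.26570129394531), 1.1211789846420288)
top [ 0.0015 -0.0006 -0.0316] ((0.6354084014892578, -10.92268180847168), (31.263999938964844, 32.210147857666016), 0.8829407691955566)
```

Run:
```python
from h import *
Z=np.load('w4.npz');im=Z['im'];K=Z['K'];T=Z['T']
g=cv2.cvtColor(im,cv2.COLOR_RGB2GRAY)
print(g[70,200:262])
def toplane(uv,z=.12):
    r=np.c_[(uv[:,0]-K[0,2])/K[0,0],(uv[:,1]-K[1,2])/K[1,1],np.ones(len(uv))]@T[:3,:3].T
    return (T[:3,3]+r*((z-T[2,3])/r[:,2:]))[:,:2]
m=(g<140).astype(np.uint8);m[:15]=0;m[135:]=0;m[:,:190]=0;m[:,270:]=0
cs,h=cv2.findContours(m,cv2.RETR_CCOMP,cv2.CHAIN_APPROX_NONE)
for c,hh in zip(cs,h[0]):
    if len(c)>60:
        Q=toplane(c[:,0].astype(float))
        print(len(c),hh,cv2.minAreaRect((Q*1000).astype(np.float32)))
```

```text
[219 221 221 219 222 222 224 209  95 102 101 105 106 106 106 107 106 105
 147 227 220 215 214 215 214 102 105 107 104 110 106 107 106 106 110 159
 216 210 209 220 227 132 105 108 111 107 111 112 110 111 107 120 231 223
 222 222 221 221 221 222 220 222]
130 [ 1 -1 -1 -1] ((521.5722045898438, 221.6594696044922), (40.56874084472656, 7.428872108459473), 80.06421661376953)
267 [-1  0  2 -1] ((521.2445678710938, 221.54681396484375), (65.50128173828125, 32.38605880737305), 79.16495513916016)
187 [-1 -1 -1  1] ((521.1531982421875, 221.4896240234375), (52.02104568481445, 18.696943283081055), 79.6408462524414)
```

Slot frame measured at (0.521, 0.2215), yaw about -10.6°. This agrees with the top and side cameras. Moving over it.

Run:
```python
from h import *
plan([.522,.2214,.212],-10.6,7,0)
```

```text
rotvec [0.0001 0.001  0.0381] dp world [-0.0071  0.0854 -0.036 ] F [-0.66 -1.12 -1.03] t 7.3 w 0.13513578313558058
[[0.0119, -0.0028, 0.0051, 0.0, 0.0, 0.005, 0], [0.0119, -0.0029, 0.0051, 0.0, 0.0, 0.006, 0], [0.0119, -0.0029, 0.0051, 0.0, 0.0, 0.005, 0], [0.0119, -0.003, 0.0052, 0.0, 0.0, 0.006, 0], [0.0119, -0.003, 0.0051, 0.0, 0.0, 0.005, 0], [0.0118, -0.0031, 0.0052, 0.0, 0.0, 0.006, 0], [0.0118, -0.0032, 0.0051, 0.0, 0.001, 0.005, 0]]
```

Request:
step_arm:
  moves:
    - [0.0119,-0.0028,0.0051,0,0,0.005,0]
    - [0.0119,-0.0029,0.0051,0,0,0.006,0]
    - [0.0119,-0.0029,0.0051,0,0,0.005,0]
    - [0.0119,-0.003,0.0052,0,0,0.006,0]
    - [0.0119,-0.003,0.0051,0,0,0.005,0]
    - [0.0118,-0.0031,0.0052,0,0,0.006,0]
    - [0.0118,-0.0032,0.0051,0,0.001,0.005,0]
    - [0,0,0,0,0,0,0]

```text
time: 8.1
tool_pos: [0.5218, 0.2234, 0.2121]
tool_rot: [-0.0, 0.769, 0.639, 0.0]
contact_force: [0.2, -0.0, -1.4]
gripper_width: 0.131
```

Request:
step_arm:
  moves:
    - [0,0,0,0,0,0,0]
    - [0,0,0,0,0,0,0]

```text
time: 8.3
tool_pos: [0.5228, 0.2217, 0.2137]
tool_rot: [0.001, 0.769, 0.639, 0.001]
contact_force: [0.3, -0.6, -1.3]
gripper_width: 0.134
```

```bash
python3 - <<'E'
from h import *
plan([.522,.2214,.190],-10.6,3,0)
ci=camera_info("wrist");im,d=grab_frame("wrist");save(im,'w5.png');np.savez('w5.npz',im=im,d=d,T=ci["world_from_camera"],K=ci["intrinsics"])
im,d=grab_frame("side");save(cv2.resize(im[100:220,100:260],(800,600),interpolation=cv2.INTER_CUBIC),'s5.png')
E
python3 fit.py w5.npz | grep -v 225
```

```text
rotvec [ 0.0026 -0.0011 -0.0003] dp world [-0.0008 -0.0003 -0.0237] F [ 0.28 -0.57 -1.31] t 8.3 w 0.1344117559385637
[[-0.0002, -0.0003, 0.0079, 0.001, -0.0, -0.0, 0], [-0.0002, -0.0002, 0.0079, 0.001, -0.001, -0.0, 0], [-0.0001, -0.0003, 0.0079, 0.001, -0.0, -0.0, 0]]
182 251 259 9 x 0.0197 y -0.0032 0.0018 mid -0.0007 z 0.059
188 250 260 11 x 0.0198 y -0.0036 0.0023 mid -0.0007 z 0.0465
194 250 260 11 x 0.0198 y -0.0034 0.0021 mid -0.0006 z 0.0354
200 250 260 11 x 0.0197 y -0.0033 0.002 mid -0.0006 z 0.0259
206 250 261 12 x 0.0197 y -0.0031 0.0024 mid -0.0003 z 0.0169
212 249 261 13 x 0.0199 y -0.0035 0.0023 mid -0.0006 z 0.0085
218 249 261 13 x 0.0198 y -0.0033 0.0022 mid -0.0006 z 0.0013
224 249 261 13 x 0.0182 y -0.0033 0.0021 mid -0.0006 z -0.0019
230 249 261 13 x 0.0153 y -0.0033 0.0022 mid -0.0006 z -0.002
236 242 268 27 x 0.0148 y -0.0063 0.0052 mid -0.0006 z -0.0071
242 229 282 54 x 0.0138 y -0.0122 0.0116 mid -0.0003 z -0.0109
248 228 283 55 x 0.0143 y -0.0122 0.0116 mid -0.0003 z -0.0172
tab 2835 [-0.0154 -0.0063 -0.0333] [ 0.0157  0.0055 -0.0018] ((0.13417339324951172, -0.09866094589233398), (11.791913032531738, 30.986591339111328), 88.88640594482422)
top [ 0.0013 -0.0003 -0.0317] ((0.06458759307861328, -0.41528749465942383), (30.82147216796875, 11.672287940979004), 0.5373886823654175)
```

View pics/w5.png

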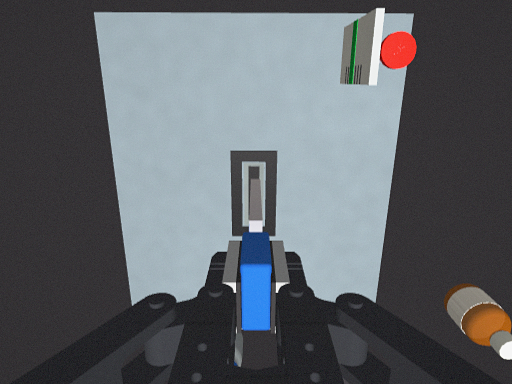

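View pics/s5.png

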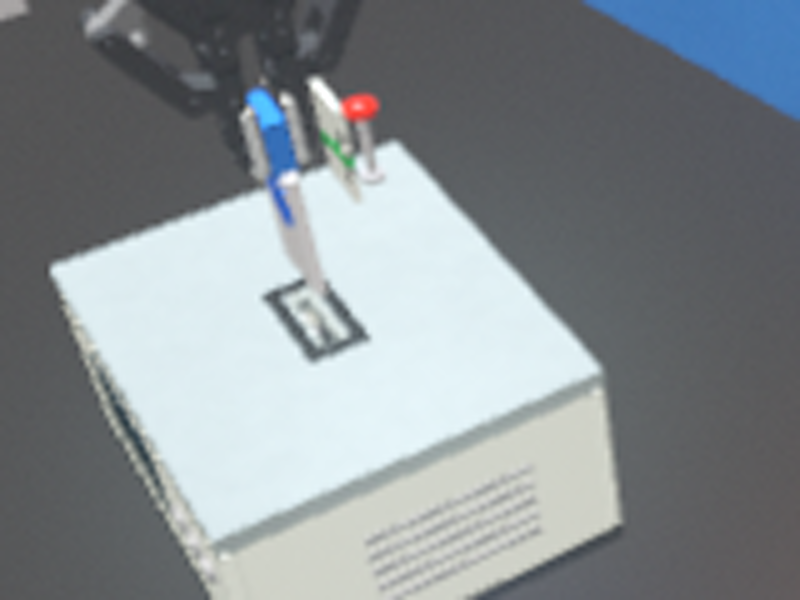

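Run:
```python
from h import *
Z=np.load('w5.npz');im=Z['im'];K=Z['K'];T=Z['T']
s=state();q=s['tool_rot'];R0=R.from_quat([q[1],q[2],q[3],q[0]])
g=cv2.cvtColor(im,cv2.COLOR_RGB2GRAY)
def tool(uv,z=.12):
    r=np.c_[(uv[:,0]-K[0,2])/K[0,0],(uv[:,1]-K[1,2])/K[1,1],np.ones(len(uv))]@T[:3,:3].T
    return R0.inv().apply(T[:3,3]+r*((z-T[2,3])/r[:,2:])-s['tool_pos'])
def tw(uv): return R0.apply(tool(uv))+s['tool_pos']
for rr in range(153,232,6):
    row=g[rr,220:290].astype(float); b=row<140
    ch=np.flatnonzero(np.diff(b.astype(int)))
    # subpixel
    u=[220+c+(140-row[c])/(row[c+1]-row[c]) for c in ch]
    L=tool(np.c_[u,np.full(len(u),rr)])
    print(rr,np.round(u,1),(L[:,1]*1000).round(2),'outer mid',round((L[0,1]+L[-1,1])*500,2),'x',round(L[0,0]*1000,1))
col=g[140:170,236].astype(float);print(col)
for c in(236,272):
    col=g[:,c].astype(float); i=[k for k in range(140,170) if col[k]>=140>col[k+1]][0]
    v=i+(140-col[i])/(col[i+1]-col[i]);print('top edge',v,tool(np.array([[c,v]])),tw(np.array([[c,v]])))
    j=[k for k in range(215,250) if (col[k]<140)!=(col[k+1]<140)];print(j,[tool(np.array([[c,k+.5]]))[0].round(4) for k in j])
```

```text
153 [229.7 276.8] [-18.66  14.6 ] outer mid -2.03 x 30.6
159 [229.7 276.8] [-18.78  14.69] outer mid -2.04 x 26.2
165 [230.1 241.6 265.2 276.6] [-18.53 -10.35   6.5   14.63] outer mid -1.95 x 21.9
171 [230.1 241.6 247.7 259.4 265.2 276.6] [-18.65 -10.43  -6.02   2.37   6.53  14.73] outer mid -1.96 x 17.4
177 [230.3 241.6 247.8 258.9 265.1 276.5] [-18.58 -10.48  -5.99   2.06   6.57  14.74] outer mid -1.92 x 13.0
183 [230.3 241.8 247.7 259.9 264.7 276.5] [-18.69 -10.35  -6.09   2.77   6.27  14.86] outer mid -1.92 x 8.4
189 [230.4 241.8 247.7 260.3 264.7 276.2] [-18.7  -10.39  -6.12   3.09   6.32  14.76] outer mid -1.97 x 3.9
195 [230.4 241.8 247.7 260.5 264.7 275.8] [-18.8  -10.45  -6.13   3.27   6.36  14.54] outer mid -2.13 x -0.8
201 [230.6 241.8 247.7 260.9 264.4 275.8] [-18.77 -10.52  -6.18   3.59   6.23  14.62] outer mid -2.07 x -5.5
207 [230.7 242.2 247.6 261.2 264.4 275.6] [-18.85 -10.23  -6.23   3.88   6.28  14.55] outer mid -2.15 x -10.2
213 [231.1 242.2 247.6 261.5 264.5 275.6] [-18.6  -10.3   -6.26   4.12   6.34  14.64] outer mid -1.98 x -15.0
219 [231.1 242.3 248.  262.  264.4 275.4] [-18.72 -10.34  -6.03   4.54   6.34  14.65] outer mid -2.04 x -19.9
225 [231.3 242.3 264.3 275.5] [-18.67 -10.38   6.27  14.75] outer mid -1.96 x -24.8
231 [231.3 248.6 261.9 275.3] [-18.77  -5.58   4.5   14.69] outer mid -2.04 x -29.8
[176. 176. 178. 180. 178. 180. 180. 179. 177. 180. 140.  56.  72.  74.
  73.  70.  69.  69.  67.  63.  72.  72.  69.  68.  72.  70.  69.  71.
  67.  67.]
top edge 150.0 [[ 0.03271112 -0.01416128  0.09379703]] [[0.51526736 0.25640517 0.12      ]]
[235, 240] [array([-0.0335, -0.0153,  0.0937]), array([-0.0378, -0.0153,  0.0937])]
top edge 150.03488372093022 [[0.03270475 0.01119789 0.09386492]] [[0.54018987 0.25171893 0.12      ]]
[235, 240] [array([-0.0335,  0.0123,  0.0938]), array([-0.0377,  0.0123,  0.0938])]
```

The plate foot is at about (255,180), over the slot at (254,195). The slot frame is 1.4 mm off toward the tool's -y and parallel to the plate. Correcting this while lowering.

Request:
step_arm:
  moves:
    - [-0.0002,-0.0007,0.004,0.001,0,0,0]
    - [0,-0.0006,0.005,0.001,-0.001,0,0]
    - [0,0,0.005,0,0,0,0]
    - [0,0,0.004,0,0,0,0]
    - [0,0,0,0,0,0,0]
    - [0,0,0,0,0,0,0]

```text
time: 9.0
tool_pos: [0.5212, 0.222, 0.1951]
tool_rot: [-0.0, 0.769, 0.639, -0.0]
contact_force: [0.9, 0.6, -2.3]
gripper_width: 0.13
```

```bash
cat > slotrel.py <<'E'
from h import *
import sys
n=sys.argv[1]
s=state();ci=camera_info("wrist");im,d=grab_frame("wrist");save(im,n+'.png');K,T=ci["intrinsics"],ci["world_from_camera"];np.savez(n+'.npz',im=im,d=d,T=T,K=K)
q=s['tool_rot'];R0=R.from_quat([q[1],q[2],q[3],q[0]])
print(s['tool_pos'],R0.as_matrix()[:,2].round(4),'F',s['contact_force'].round(2))
g=cv2.cvtColor(im,cv2.COLOR_RGB2GRAY)
def tool(uv,z=.12):
    r=np.c_[(uv[:,0]-K[0,2])/K[0,0],(uv[:,1]-K[1,2])/K[1,1],np.ones(len(uv))]@T[:3,:3].T
    return R0.inv().apply(T[:3,3]+r*((z-T[2,3])/r[:,2:])-s['tool_pos'])
for rr in range(140,232,8):
    row=g[rr,215:295].astype(float); b=row<140
    ch=np.flatnonzero(np.diff(b.astype(int)))
    if len(ch)<2: continue
    u=[215+c+(140-row[c])/(row[c+1]-row[c]) for c in ch]
    L=tool(np.c_[u,np.full(len(u),rr)])
    print(rr,(L[:,1]*1000).round(2),'mid',round((L[0,1]+L[-1,1])*500,2),'x',round(L[0,0]*1000,1))
E
python3 slotrel.py w6; python3 fit.py w6.npz | grep -v 225
```

```text
[0.52118575 0.22198488 0.1951117 ] [-4.e-04 -0.e+00 -1.e+00] F [ 0.88  0.59 -2.29]
156 [-16.65  16.72] mid 0.03 x 32.4
164 [-16.76  16.85] mid 0.05 x 27.0
172 [-16.51  -8.21  -3.67   4.24   8.32  16.96] mid 0.22 x 21.6
180 [-16.68  -8.17  -3.83   4.44   8.24  16.99] mid 0.16 x 16.0
188 [-16.6   -8.24  -4.1    4.44   8.36  16.82] mid 0.11 x 10.4
196 [-16.67  -8.31  -4.41   4.15   8.37  16.77] mid 0.05 x 4.7
204 [-16.8   -8.38  -4.6    4.16   8.45  16.85] mid 0.03 x -1.1
212 [-16.82  -8.18  -4.91   4.29   8.29  16.89] mid 0.04 x -6.9
220 [-16.95  -8.3    8.45  16.66] mid -0.14 x -12.9
228 [-16.74  -8.35   8.14  16.63] mid -0.06 x -19.0
176 227 286 49 x 0.0188 y -0.0195 0.0197 mid 0.0001 z 0.0751
182 227 286 57 x 0.0147 y -0.0196 0.0199 mid 0.0001 z 0.0749
188 227 285 57 x 0.0106 y -0.0196 0.0193 mid -0.0001 z 0.0748
194 227 285 58 x 0.0063 y -0.0198 0.0194 mid -0.0002 z 0.0748
200 227 285 57 x 0.002 y -0.02 0.0195 mid -0.0002 z 0.0747
206 228 285 58 x -0.0024 y -0.0193 0.0197 mid 0.0002 z 0.075
212 227 285 59 x -0.0067 y -0.02 0.0198 mid -0.0001 z 0.0747
218 228 285 58 x -0.0111 y -0.0195 0.02 mid 0.0002 z 0.0746
224 228 284 56 x -0.0157 y -0.0197 0.0193 mid -0.0002 z 0.0747
230 228 284 57 x -0.0202 y -0.0198 0.0194 mid -0.0002 z 0.0746
236 228 284 57 x -0.0246 y -0.0198 0.0196 mid -0.0001 z 0.0741
242 228 284 57 x 0.0116 y -0.0199 0.0197 mid -0.0001 z -0.0068
248 228 283 55 x 0.0137 y -0.0123 0.0114 mid -0.0004 z -0.0164
tab 2806 [-0.0153 -0.0063 -0.0331] [ 0.0156  0.0055 -0.0023] ((0.1430368423461914, -0.3049654960632324), (11.762672424316406, 30.998613357543945), 89.40144348144531)
```

View pics/w6.png

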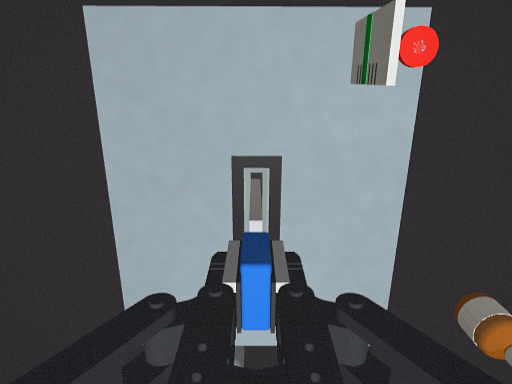

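Request:
step_arm:
  moves:
    - [-0.0002,0.0004,0.003,0,0,0,0]
    - [0,0.0002,0.004,0,0,0,0]
    - [0,0,0.004,0,0,0,0]
    - [0,0,0.004,0,0,0,0]
    - [0,0,0,0,0,0,0]

```text
time: 9.55
tool_pos: [0.5213, 0.2215, 0.1792]
tool_rot: [-0.0, 0.769, 0.639, -0.001]
contact_force: [-0.4, -0.6, -2.3]
gripper_width: 0.133
```

```bash
python3 slotrel.py w7; python3 fit.py w7.npz | grep tab
```

```text
[0.52126279 0.22151318 0.17922746] [-1.8e-03 -4.0e-04 -1.0e+00] F [-0.41 -0.56 -2.28]
164 [-16.93  16.87] mid -0.03 x 30.9
172 [-16.91  16.92] mid 0.01 x 25.9
180 [-16.92  -8.2   -4.21   4.27   8.22  16.8 ] mid -0.06 x 20.7
188 [-16.72  -8.22  -4.21   4.29   8.28  16.71] mid -0.0 x 15.5
196 [-16.82  -8.29  -4.19   4.34   8.3   16.82] mid -0.0 x 10.3
204 [-16.93  -8.35  -4.58   4.39   8.29  16.88] mid -0.02 x 4.9
212 [-16.96  -8.41  -4.81   4.42   8.15  16.76] mid -0.1 x -0.6
220 [-16.91  -8.26   7.96  16.69] mid -0.11 x -6.1
228 [-17.01  -8.25   8.07  16.75] mid -0.13 x -11.7
tab 2726 [-0.0154 -0.0063 -0.0336] [ 0.0155  0.0054 -0.0011] ((0.07492637634277344, -0.6040911674499512), (30.797256469726562, 11.743546485900879), 0.7831884026527405)
```

View pics/w7.png

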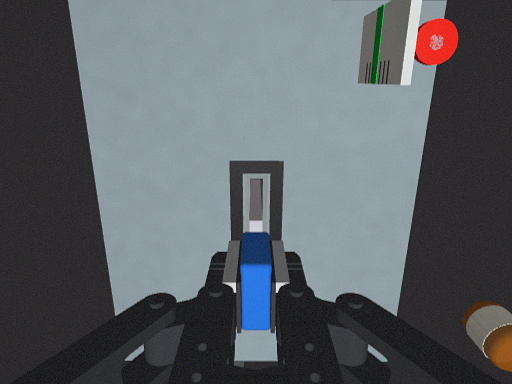

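Request:
step_arm:
  moves:
    - [0,0.0003,0.003,0,0,0,0]
    - [0,0.0002,0.003,0,0,0,0]
    - [0,0,0.004,0,0,0,0]
    - [0,0,0.004,0,0,0,0]
    - [0,0,0,0,0,0,0]

```text
time: 10.1
tool_pos: [0.5218, 0.2214, 0.1653]
tool_rot: [-0.0, 0.769, 0.639, -0.001]
contact_force: [-1.2, -0.4, -0.9]
gripper_width: 0.13
```

```bash
python3 slotrel.py w8; python3 fit.py w8.npz | grep -v 225
```

```text
[0.52179482 0.22144832 0.16532636] [-1.5e-03 -3.0e-04 -1.0e+00] F [-1.2  -0.39 -0.92]
172 [-17.51  16.43] mid -0.54 x 29.6
180 [-17.23  16.5 ] mid -0.36 x 24.8
188 [-17.36  -8.83  -4.95   4.03   4.19   6.41   7.65  16.5 ] mid -0.43 x 20.0
196 [-17.49  -8.87  -4.64   4.09   4.75   5.91   7.68  16.28] mid -0.6 x 15.0
204 [-17.57  -8.61  -4.69   4.01   4.6    5.3    5.3    6.01   7.73  16.39] mid -0.59 x 10.0
212 [-17.55  -8.61  -4.71   6.16   7.69  16.45] mid -0.55 x 5.0
220 [-17.29  -8.76  -4.73   0.41   0.69   3.24   4.8    6.14   7.44  16.4 ] mid -0.45 x -0.2
228 [-17.44  -8.6   -7.28  -7.15   4.18   6.14   7.39  16.21] mid -0.62 x -5.4
tab 2497 [-0.015  -0.0063 -0.0335] [ 0.0154  0.0054 -0.0017] ((0.19998836517333984, -0.2644786834716797), (11.726234436035156, 30.305692672729492), 89.2791748046875)
top [ 0.0013 -0.0004 -0.0314] ((0.14267921447753906, -0.2139444351196289), (11.647795677185059, 30.1627140045166), 89.12309265136719)
```

Aligned within 0.1 mm, with the foot well into the slot and no force. Going on down to the carrier.

Request:
step_arm:
  moves:
    - [0,0,0.003,0,0,0,0]
    - [0,0,0.004,0,0,0,0]
    - [0,0,0.004,0,0,0,0]
    - [0,0,0.004,0,0,0,0]
    - [0,0,0.004,0,0,0,0]
    - [0,0,0,0,0,0,0]

```text
time: 10.75
tool_pos: [0.5224, 0.2216, 0.1471]
tool_rot: [0.0, 0.769, 0.639, 0.0]
contact_force: [-0.0, 0.6, 1.3]
gripper_width: 0.133
```

```bash
cat > ptr.py <<'E'
from h import *
import sys
n=sys.argv[1]; s=state();print(s['time'],s['tool_pos'].round(4),s['contact_force'].round(2),s['gripper_width'])
for c in("wrist","top","side"):
    ci=camera_info(c);im,d=grab_frame(c);P=pts(c,d,ci);I=im.astype(int);r,g,b=I[...,0],I[...,1],I[...,2]
    near=(np.hypot(P[...,0]-.612,P[...,1]-.3)<.05)&(P[...,2]>.115)
    m=near&(r>g+80)&(r>b+80);Q=P[m]
    gr=near&(g>r+40)&(g>b+40);G=P[gr]
    if len(Q): print(c,'red',len(Q),Q.mean(0).round(4),'ztop',np.percentile(Q[:,2],[50,80,95]).round(4))
    if len(G): print(c,'green',len(G),G.mean(0).round(4),np.percentile(G[:,2],[5,50,95]).round(4))
    lid=(abs(P[...,2]-.12)<.005)&(abs(P[...,0]-.56)<.04)&(abs(P[...,1]-.26)<.04);print(c,'lid z',np.median(P[lid][:,2]).round(4))
    v,u=np.nonzero(near)
    save(im,n+c+'.png')
    if c=='wrist': np.savez(n+'.npz',im=im,d=d,T=ci["world_from_camera"],K=ci["intrinsics"])
    if len(u):
        u0,u1,v0,v1=max(u.min()-10,0),u.max()+10,max(v.min()-10,0),v.max()+10
        cr=im[v0:v1,u0:u1];f=min(780/cr.shape[1],580/cr.shape[0]);save(cv2.resize(cr,None,fx=f,fy=f,interpolation=cv2.INTER_CUBIC),n+c+'c.png')
E
python3 ptr.py a1
```

```text
10.75 [0.5224 0.2216 0.1471] [-0.03  0.6   1.34] 0.13333968515259034
wrist red 1165 [0.6161 0.3006 0.1557] ztop [0.1558 0.1564 0.1569]
wrist green 509 [0.5947 0.3042 0.1478] [0.1436 0.1479 0.1515]
wrist lid z 0.1201
top lid z 0.1223
side green 2 [0.5963 0.3129 0.1488] [0.1469 0.1488 0.1507]
side lid z 0.1182
```

View pics/a1wrist.png

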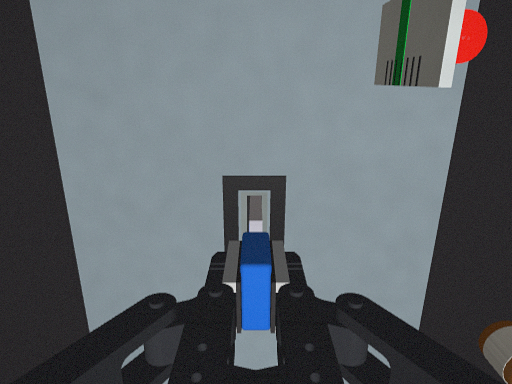

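Run:
```python
from h import *
for n in("w5","w6","w7","w8","a1"):
    Z=np.load(n+'.npz');im=Z['im'];d=Z['d'];P=pts("wrist",d,dict(intrinsics=Z['K'],world_from_camera=Z['T']))
    I=im.astype(int);r,g,b=I[...,0],I[...,1],I[...,2]
    near=(np.hypot(P[...,0]-.612,P[...,1]-.3)<.05)&(P[...,2]>.115)
    m=near&(r>g+80)&(r>b+80);G=P[near&(g>r+40)&(g>b+40)]
    print(n,m.sum(),np.median(P[m],0).round(4),np.percentile(G[:,2],[3,50,97]).round(4))
```

```text
w5 1075 [0.6123 0.3011 0.167 ] [0.1432 0.1481 0.1518]
w6 1311 [0.6124 0.3011 0.167 ] [0.1434 0.1481 0.1518]
w7 1498 [0.6127 0.3012 0.167 ] [0.1434 0.1481 0.1516]
w8 1689 [0.6128 0.3011 0.167 ] [0.1435 0.1478 0.1518]
a1 1165 [0.616  0.3005 0.1558] [0.1433 0.1479 0.1517]
```

The carrier is down 11.2 mm: the red disc's top went from 0.167 to 0.1558. The z force is small. It needs about 6.8 mm more.

Request:
step_arm:
  moves:
    - [0,0,0.002,0,0,0,0]
    - [0,0,0.002,0,0,0,0]
    - [0,0,0.002,0,0,0,0]
    - [0,0,0,0,0,0,0]
    - [0,0,0,0,0,0,0]

```text
time: 11.4
tool_pos: [0.5225, 0.2217, 0.1415]
tool_rot: [0.0, 0.769, 0.639, 0.0]
contact_force: [-0.6, 0.2, 1.9]
gripper_width: 0.128
```

```bash
python3 ptr.py a2; python3 fit.py a2.npz | grep -v 225
```

```text
11.4 [0.5225 0.2217 0.1415] [-0.61  0.18  1.86] 0.1283049757086006
wrist red 582 [0.6181 0.3001 0.1503] ztop [0.1502 0.1508 0.1515]
wrist green 561 [0.5945 0.3036 0.1477] [0.1434 0.1479 0.1514]
wrist lid z 0.1201
top lid z nan
side green 2 [0.5962 0.3082 0.1479] [0.145  0.1479 0.1508]
side lid z 0.1184
tab 2383 [-0.0146 -0.0061 -0.0336] [ 0.0156  0.0056 -0.0011] ((0.4867734909057617, -0.12140417098999023), (11.694656372070312, 30.176191329956055), 89.45209503173828)
top [ 0.0013 -0.0003 -0.0318] ((0.5022478103637695, -0.05655813217163086), (11.663684844970703, 30.145029067993164), 89.031494140625)
  return _methods._mean(a, axis=axis, dtype=dtype,
  ret = ret.dtype.type(ret / rcount)
```

View pics/a2wrist.png

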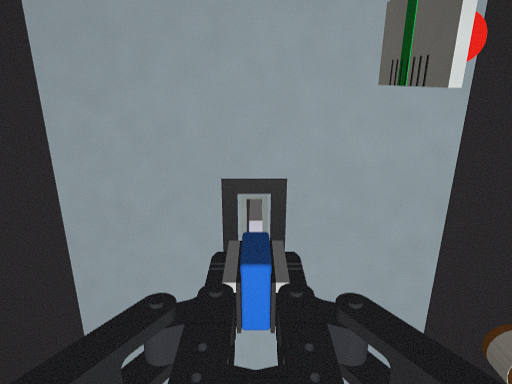

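Request:
step_arm:
  moves:
    - [0,0,0.0012,0,0,0,0]
    - [0,0,0,0,0,0,0]
    - [0,0,0,0,0,0,0]
    - [0,0,0,0,0,0,0]
    - [0,0,0,0,0,0,0]
    - [0,0,0,0,0,0,0]

```text
time: 12.15
tool_pos: [0.5224, 0.2216, 0.1402]
tool_rot: [0.0, 0.769, 0.639, 0.0]
contact_force: [-0.1, 0.3, 2.9]
gripper_width: 0.131
```

```bash
python3 ptr.py a3 2>/dev/null; python3 slotrel.py w9
python3 - <<'E'
from h import *
c="side";im,d=grab_frame(c);P=pts(c,d)
for q in("amber_filter_grip","grey_filter_grip","reagent_bottle_mid","vial_jar_mid"):
    for r in cut_out(c,q)[:1]: print(q,r["conf"],np.median(P[r["mask"]&(d>0)],0).round(3))
E
```

```text
12.15 [0.5224 0.2216 0.1402] [-0.13  0.32  2.94] 0.13116047087981636
wrist red 454 [0.6186 0.3001 0.1491] ztop [0.149  0.1496 0.1503]
wrist green 580 [0.5945 0.3034 0.1477] [0.1435 0.1479 0.1514]
wrist lid z 0.1201
top lid z nan
side green 1 [0.5953 0.3036 0.1504] [0.1504 0.1504 0.1504]
side lid z 0.1181
[0.52243196 0.22163271 0.14024778] [ 3.e-04  2.e-04 -1.e+00] F [1.23 1.31 2.75]
140 [-17.97 -17.75] mid -17.86 x 52.2
148 [-17.17 -16.88] mid -17.02 x 48.3
164 [-9.5  -9.31 -8.47 -8.23] mid -8.87 x 40.4
180 [-19.5  -18.93 -17.97  15.85] mid -1.83 x 32.2
188 [-18.1   15.87] mid -1.11 x 28.0
196 [-18.2   -9.23  -7.37  -6.86  -5.47  -4.71  -3.4   -2.25  -0.78   0.24
   3.2    3.87   4.3    5.39   7.15  15.63] mid -1.29 x 23.7
204 [-18.27  -9.33  -8.19  -6.65  -6.14   5.89   7.2   15.75] mid -1.26 x 19.4
212 [-18.    -9.36  -7.99  -7.22  -5.67   3.09   3.09   5.94   6.86  15.83] mid -1.09 x 15.0
220 [-18.13  -9.4   -7.89  -6.92  -5.62   5.92   6.79  15.64] mid -1.24 x 10.5
228 [-18.24  -9.49  -8.02  -7.32  -7.32  -5.96  -5.7   -3.8    3.5    5.66
   6.9   15.63] mid -1.3 x 6.0
amber_filter_grip 0.7 [ 0.562 -0.137  0.097]
grey_filter_grip 0.61 [ 0.566 -0.211  0.097]
reagent_bottle_mid 0.59 [ 0.729 -0.008  0.049]
vial_jar_mid 0.57 [ 0.433 -0.012  0.053]
```

View pics/a3side.png

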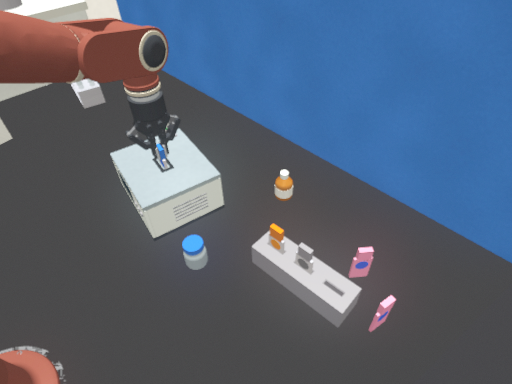

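The red disc's top is at 0.149, so the carrier is pressed 18.0 mm, mid-band. The side view shows the filter upright in the slot at (162,155), and the bystanders have not moved. Handing in.

```bash
python3 -c "
from plant import *
print(job_done())"
```

```text
the job is handed in; nothing more can be done
None
```

I took the blue filter out of the rack by its tab, passed it foot first through the lid slot and pressed it down on the carrier. I handed the job in about 12.5 s in, still gripping the tab. `job_done()` gave no verdict, so the result below rests on my own last checks.

**Pointer:** in the wrist view the red disc's top sank from 0.167 m to 0.149 m. That is 18.0 mm of travel, mid-band and well short of the hard stop.

**Fit:** the tool stood vertical. The filter was about 0.7 mm off the slot's centre across the plate, taken from two different frames. The force on the tool was about 3 N upward, and the gripper opening read 0.13, about 11 mm, so the tab was still held.

**Bystanders:** the amber and grey filters, the bottle and the jar were all within about 3 mm of their starting readings in the side view.

**Disagreements:**
- The wrist camera put the foot about 63 mm below the TCP, but the carrier's travel means 68 mm. I trusted the pointer for the final depth.
- In the last pictures the top and side cameras could not see the red disc, so the final depth rests on the wrist camera alone.

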